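Click the filament selector dial to the tube's inlet and start the feed

ROBOT

A 6-joint arm with a two-finger parallel gripper is mounted at the origin on the work surface. World frame = base frame: x ahead of the robot, y to its left, z up, the work surface at z = 0. Lengths are in m, angles in rad, forces in N, time in s.
With the tool pointing down it reaches from about 0.35 to 0.725 m from the base axis. Payload 4.3 kg.
Tool frame: the origin (TCP) lies where the fingers leave the gripper's body, on its centre line; the fingertips stand 73 mm ahead of it and the grasp point (between the pads) lies 54 mm ahead of it; z points along the fingers, y is the direction in which the jaws open and shut (so a half turn about z gives the same grasp; the last joint's range is limited). The gripper opens to 85 mm and grips with 20 to 120 N. Pads are 22 mm wide; open, the fingers measure 114 mm over their backs; the gripper's body (76 mm by 85 mm) begins 54 mm behind the grasp point. The pads swing forward as they close: fully open they stand 13 mm farther back than shut.
Start: joints at [1.095, 0.377, 0.081, 1.274, 0, 1.46], TCP at [0.206, 0.537, 0.304] pointing down, gripper open.
Joint ranges: [-2.72, 2.72], [-0.84, 1.66], [-1.02, 1.22], [-1.77, 2.12], [-1.37, 1.28], [-3.14, 3.14]. Speed limits (rad/s): [2.57, 2.57, 3.14, 3.14, 3.14, 3.14].

INTERFACE

Orientations are given as a unit quaternion [x, y, z, w].
In Python, from plant import r gives the robot as it stands. Calls block until the motion is done:
- r.reach(position, orientation): joint-space move of the TCP to a pose.
- r.move_straight(position, rot=None, speed=0.15, f_stop=None): straight line of the TCP; rot=None keeps the orientation; speed is the mean speed in m/s. With f_stop (N) it stops when the force on the tool has changed by that much, and returns True; else False.
- r.goto_joints(angles): joint-space move.
- r.open_gripper() and r.close_gripper(): open the fingers fully, or close them until they stop; the grip force is fixed at half the most.
- r.dwell(seconds).
- r.inverse_kinematics(position, orientation): joint angles nearest the present ones, or None.
- r.get_obs(): the state.
- r.camera(name): name is "scene" or "top" or "wrist"; returns a dict with "img" (400x640x3 uint8, red, green, blue), "fx", "fy", "cx", "cy" (pixels), "pose" (4x4, takes a point from camera to world coordinates). Camera axes: x right, y down, z forward; pixel columns grow to the right and rows downward; lengths in m; the calibration is good to about 2 mm. A picture is of the moment at which its call begins. There is no depth.
A pose or a line that the arm cannot do raises r.PlanningError and nothing moves.
- r.sign_off(): hands the job in, once; it reports no verdict.
Trained networks look in a picture, given as the dict that the camera call returned (one of the last four; its "shot" number tells which), for a name from the list of things; names that differ only in an ending like _2 or _b are one class to them, and where a whole thing is asked for, a point or a joint stands for the part that bears it (a point fixed in the world has none). Each returns a list of dicts, best first, with "p" (0 to 1); they miss things now and then, are a little off and sometimes report something else, mostly with a low value. They report only what shows in the picture. A call takes as long as a camera call. They do not tell look-alikes from the thing itself.
- r.search_frame(picture, label): "extent" ([left, top, right, bottom] in pixels, round what is visible of it).
The state is a dict: "clock": time; "q": joint angles; "qvel": joint speeds; "joint_efforts": joint torques, N m; "tcp_pos": TCP position; "ee_rot": TCP orientation; "wrist_force": force on the tool from outside, world axes, zero at the start; "ft_torque": the same for the moment, N m; "gripper_width": opening from 0.0 (shut) to 1.0 (fully open).
Only numpy, scipy, OpenCV 4.12 (cv2) and the standard library are available. Lean on these libraries where they do the work, as an engineer would, in place of code of your own. Each camera call takes 0.05 s, during which the arm holds its last target. There are 200 camera calls.

TASK

With a fingertip, turn the big knurled dial of the filament selector clockwise until its white pointer line clicks in at the inlet that carries the long guide tube, without running past it into the last click. Then push the start button fully in with a fingertip and let it spring back. Only touch and push, gently: do not pull the dial up, and do not shove or lift the selector or disturb anything else standing about.

Things in the scene. Friction and masses are not known exactly. Their poses are not given: they have to be found in the camera images.
- console: filament selector: white box, deck 45 mm high, 2.2 kg, loose on rubber feet. Origin on the table under the dial's axis, z up; box spans x -75..95, y -80..80 mm. Beyond the dial, 62 to 86 mm from its axis, lie four stub inlets 19 mm across at bearings +0.9, +0.3, -0.3, -0.9 rad from its x axis (counter-clockwise positive); the one at -0.3 carries the long guide tube
- dial_top (a point): centre of the dial's flat top, about 74 mm above the table. Dial: grey disc 100 mm across, 22 mm high, upright axis, finely knurled rim; pointer line and centre disc are flush. A finger pressed on the top some 35 mm from the axis with 5 to 10 N and dragged in a circle about the axis turns it; the rim can be pushed along too. Finger friction coefficient 0.5 or more
- dial_pointer (a point): outer end of the white pointer line on the dial's top face, 47 mm from the axis; it turns with the dial
- dial (a joint): dial angle, rad, grows clockwise from above. Sprung clicks at 0, 0.6, 1.2, 1.8, one per inlet; 1.2 is the guide tube's. Starts at 0 to 0.7 and settles at click 0 or 0.6 or stays between. About 0.08 N m carries it over each crest, half-way between clicks; near a click it pulls itself in within 0.04. Pointer bearing from the console's x axis = 0.9 - value
- dial_float (a joint): axial travel of the dial on its spring in m, growing as the dial is pressed down: about 0 at rest, 2 N per mm, stop at 0.006; negative means pulled up (stop at -0.006)
- tube_inlet (a point): on the console, the dial-side end of the inlet that carries the long white guide tube (9 mm across, from 86 to 161 mm from the dial's axis); 62 mm from the axis, 52 mm above the table. The pointer must point at it
- start_button_top (a point): centre of the top of the round grey start button, 32 mm across, in a black collar on a white box 75 x 75 x 40 mm that is fixed to the table; 62 mm above the table; pressed straight down
- start_button (a joint): start button travel in m, 0 out, 0.006 fully in; fully in takes 5 N; springs back
- nozzle_jar: closed clear jar with black screw cap, 56 mm across, 70 mm tall, standing loose; bystander; origin at the centre of its underside
- printed_cup: white printed open cup, 64 mm across, 65 mm tall, standing loose; bystander; origin at the centre of its underside
- spool: full filament spool lying flat, 180 mm across, 58 mm high, loose; bystander; origin at the centre of its underside
- scraper: flat spatula-like bed scraper lying along its own x axis, 280 mm long, 65 mm wide blade, 20 mm high, loose; bystander; origin at the centre of its underside
- driver: screwdriver lying along its own x axis, 200 mm long, 26 mm high, loose; bystander; origin at the centre of its underside
- bracket: white printed angle bracket 50 x 40 x 46 mm, loose; bystander; origin at the centre of its underside
- hull: white printed toy hull 60 x 30 x 44 mm, loose; bystander; origin at the centre of its underside
Things that resemble listed ones, but are neither listed nor needed, are in the scene too. What is shaped like the part that bears start_button_top but green, red or yellow is not meant.

How it is judged:
By the outcome, as a careful person would: the job done as asked, in the order asked, and still so for the second after the job is handed in, with the robot touching nothing.
It also fails if it takes over 51 s, if anything falls off the work surface, if the arm or the gripper's body presses on something with over 40 N, if the wrist force passes 120 N, or if a joint passes its speed limit or range.

## Working session

There is one attempt and no reset: what is moved stays moved. The work goes in short steps, each a Python script; the robot and the scene stay as the last script left them, time stands still between calls to the robot, and variables do not carry over. Pictures are saved under pics/ and viewed, about 8 in all and at most 12, crops included, and the job is handed in when it is done.

```bash
mkdir -p pics; ls
python3 - <<'E'
from plant import r
import cv2,numpy as np
for n in ("top","scene"):
    c=r.camera(n); cv2.imwrite(f"pics/{n}0.png",c["img"][:,:,::-1])
    print(n,c["fx"],c["cx"],c["cy"],np.round(c["pose"],3).tolist())
    for l in ("console","dial_top","dial_pointer","tube_inlet","start_button_top"):
        print(l,[(np.round(d["extent"]).tolist(),round(d["p"],2)) for d in r.search_frame(c,l)][:4])
o=r.get_obs();print(o)
E
```

```text
pics
top 518.7410396973787 328.6051740854646 201.665560958371 [[-0.005, -0.989, 0.146, 0.32], [-1.0, 0.007, 0.013, -0.02], [-0.014, -0.146, -0.989, 1.578], [0.0, 0.0, 0.0, 1.0]]
console [([279.0, 148.0, 334.0, 227.0], 0.89)]
dial_top [([289.0, 181.0, 326.0, 218.0], 0.75), ([421.0, 213.0, 430.0, 225.0], 0.61), ([205.0, 112.0, 262.0, 170.0], 0.44)]
dial_pointer [([286.0, 181.0, 324.0, 216.0], 0.77)]
tube_inlet [([278.0, 151.0, 334.0, 231.0], 0.98)]
start_button_top [([419.0, 213.0, 430.0, 227.0], 0.63), ([375.0, 197.0, 382.0, 209.0], 0.59), ([471.0, 235.0, 480.0, 247.0], 0.51)]
scene 517.3502816831415 318.20347422588924 205.62606694142096 [[-0.594, 0.658, -0.463, 1.154], [0.804, 0.474, -0.358, 0.454], [-0.016, -0.585, -0.811, 1.129], [0.0, 0.0, 0.0, 1.0]]
console [([288.0, 193.0, 384.0, 277.0], 0.89), ([233.0, 245.0, 252.0, 269.0], 0.54)]
dial_top [([327.0, 205.0, 363.0, 244.0], 0.9)]
dial_pointer [([321.0, 205.0, 364.0, 242.0], 0.65), ([290.0, 198.0, 385.0, 277.0], 0.53)]
tube_inlet [([292.0, 197.0, 384.0, 281.0], 0.91)]
start_button_top [([272.0, 177.0, 289.0, 188.0], 0.69), ([254.0, 145.0, 256.0, 150.0], 0.52)]
{'clock': 0.6, 'q': array([ 1.09469971e+00,  3.77243059e-01,  8.09883771e-02,  1.27442781e+00,
       -1.59961502e-05,  1.46050956e+00]), 'qvel': array([-0.00053176, -0.00017563,  0.0001697 ,  0.00014098,  0.00099902,
        0.00066883]), 'joint_efforts': array([ 2.04628586e-04, -4.63237095e+01,  2.70009112e+01,  6.44984284e-04,
       -7.73867532e-05, -3.65225674e-06]), 'tcp_pos': array([0.20567678, 0.53696838, 0.3039574 ]), 'ee_rot': array([1.81886806e-01, 9.83319473e-01, 5.21769507e-05, 2.41064018e-05]), 'wrist_force': array([-0.21411645, -0.33544088,  0.45920522]), 'ft_torque': array([ 0.02209339, -0.02119586,  0.05826547]), 'gripper_width': 1.001580963396861}
```

Run:
```python
import cv2
a=cv2.imread("pics/top0.png");cv2.imwrite("pics/top0z.png",cv2.resize(a[90:340,180:510],(792,600),interpolation=cv2.INTER_CUBIC))
```

```text
(no output)
```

View pics/top0z.png

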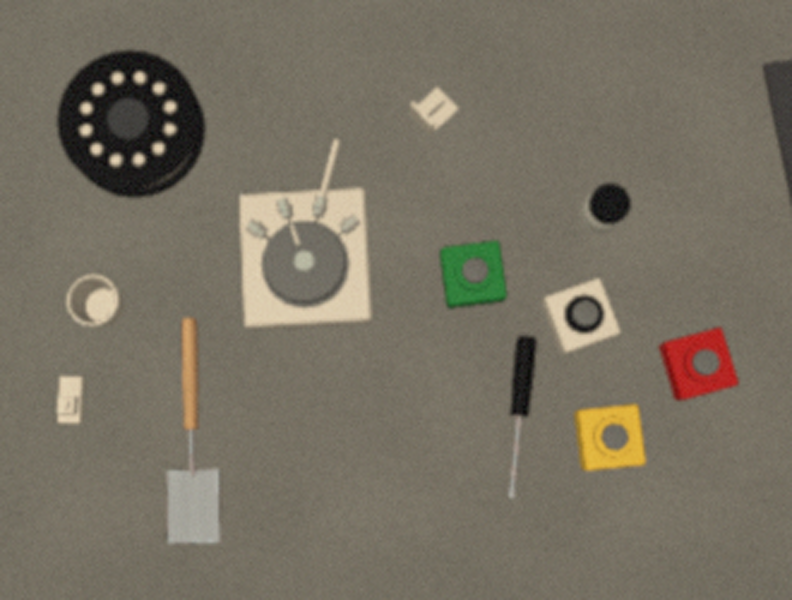

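View pics/scene0.png

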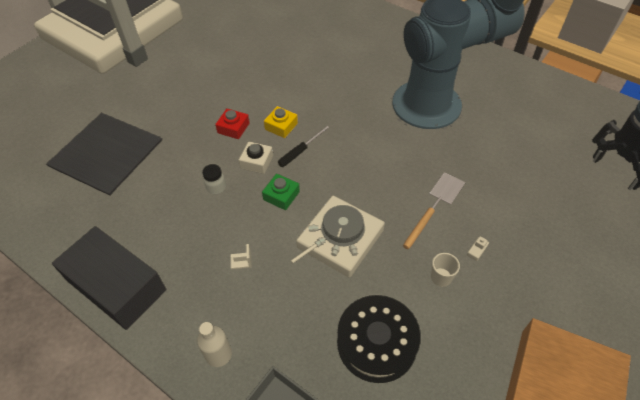

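Top view: the dial is at about (307,199) px, with its pointer up-left near the second inlet. The tube is on the third inlet, up-right. Start button candidates in full-image px: white (423,221), green (377,203), red (474,241), yellow (436,272). I choose the white box with the black collar. The spool's hub (233,139) could pass for the dial, but it is black and has no pointer.

```bash
cat > h.py <<'E'
from plant import r
import cv2,numpy as np
from scipy.spatial.transform import Rotation as R
def ray(c,u,v,z):
    d=c["pose"][:3,:3]@np.array([(u-c["cx"])/c["fx"],(v-c["cy"])/c["fy"],1]); o=c["pose"][:3,3]
    return (o+d*(z-o[2])/d[2])[:2]
def proj(c,p):
    q=c["pose"][:3,:3].T@(np.asarray(p)-c["pose"][:3,3]); return np.array([c["fx"]*q[0]/q[2]+c["cx"],c["fy"]*q[1]/q[2]+c["cy"]])
def down(yaw):  # tool y axis (jaw) direction: yaw about world z of a flipped tool
    return (R.from_euler('z',yaw)*R.from_quat([0,1,0,0])).as_quat()
def save(c,n): cv2.imwrite(f"pics/{n}.png",c["img"][:,:,::-1])
E
python3 - <<'E'
from h import *
c=r.camera("top")
D=ray(c,306.7,198.7,.074);B=ray(c,423.3,220.8,.062);print("dial",D,"btn",B)
r.close_gripper()
q0=r.get_obs()["ee_rot"];print(R.from_quat(q0).as_matrix().round(2).tolist())
yaw=np.arctan2(D[1],D[0])
for y in (yaw,yaw+np.pi,0,np.pi/2):
    s=r.inverse_kinematics([D[0]-.06,D[1],.30],down(y)); print(y,None if s is None else s.round(2))
r.reach([D[0]-.06,D[1],.30],q0)
c=r.camera("wrist");save(c,"w1");print(c["pose"].round(3).tolist(),c["fx"],proj(c,[*D,.074]),r.get_obs()["clock"],r.get_obs()["wrist_force"])
for l in ("console","dial_top","dial_pointer","tube_inlet"):
    print(l,[(np.round(d["extent"]).tolist(),round(d["p"],2)) for d in r.search_frame(c,l)][:3])
E
```

```text
dial [0.55171504 0.06443285] btn [ 0.48566315 -0.27688859]
[[-0.93, 0.36, 0.0], [0.36, 0.93, 0.0], [0.0, 0.0, -1.0]]
0.1162598143227707 [ 0.    0.22 -0.15  1.2   0.   -0.11]
3.257852467912564 [ 0.    0.22 -0.15  1.2   0.    3.03]
0 [ 0.    0.22 -0.15  1.2   0.    0.  ]
1.5707963267948966 [ 0.    0.22 -0.15  1.2   0.   -1.57]
[[0.356, 0.885, 0.3, 0.414], [0.934, -0.338, -0.114, 0.096], [0.0, 0.321, -0.947, 0.37], [0.0, 0.0, 0.0, 1.0]] 302.4570263097856 [338.34907317 230.65966106] 3.4583 [-0.45564409  0.56193755  0.56595463]
console [([253.0, 131.0, 428.0, 287.0], 0.71)]
dial_top [([297.0, 183.0, 391.0, 271.0], 0.61)]
dial_pointer [([297.0, 182.0, 388.0, 270.0], 0.91)]
tube_inlet [([256.0, 133.0, 430.0, 288.0], 0.56), ([300.0, 180.0, 391.0, 271.0], 0.37)]
```

View pics/w1.png

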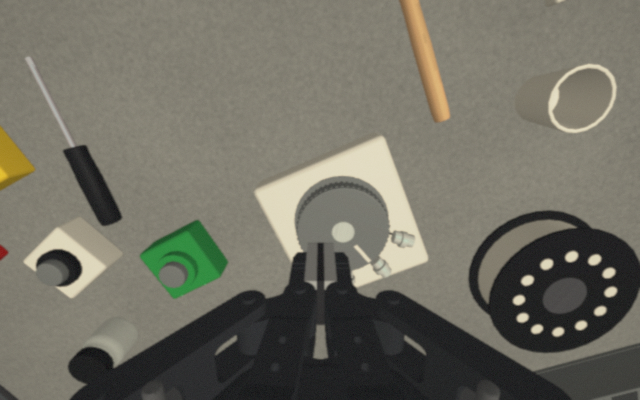

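Run:
```python
from h import *
c=r.camera("wrist")
C=ray(c,343,232,.074);print("dial wrist",C)
ang=lambda p,C:np.arctan2(*(p-C)[::-1])
for n,u,v,z in(("in1",403,239,.052),("in2",381,267,.052),("ptr",371,262,.074)):
    p=ray(c,u,v,z);print(n,p,np.hypot(*(p-C)),ang(p,C))
save(c,"w2")
t=r.camera("top");D=ray(t,306.7,198.7,.074)
for n,u,v,z in(("in1",256,229,.052),("in2",285,208,.052),("in3",320,206,.052),("in4",348,222,.052),("tubeend",336,142,.052),("ptr",292,222,.074)):
    p=ray(t,u/2.4+180,v/2.4+90,z);print(n,p,np.hypot(*(p-D)),ang(p,D))
im=c["img"][120:320,240:450,::-1];cv2.imwrite("pics/w2z.png",cv2.resize(im,(630,600),interpolation=cv2.INTER_CUBIC))
```

```text
dial wrist [0.55497294 0.06832707]
in1 [0.59883297 0.12868116] 0.074607763846725 0.9423670462207229
in2 [0.62554286 0.09361655] 0.07496446818568869 0.3441034993027683
ptr [0.60083783 0.08522425] 0.04887844547909416 0.3529825448276802
in1 [0.595716   0.12568162] 0.0754154903029699 0.9478296019819741
in2 [0.62208636 0.08960778] 0.07473887331428491 0.3435571119540011
in3 [0.62429734 0.04587473] 0.0749172464249662 -0.25032099455414275
in4 [0.60373163 0.01098287] 0.07458300967484915 -0.7989883573242305
tubeend [0.70613979 0.02569717] 0.15920883579368253 -0.24576774425626324
ptr [0.60015145 0.07935326] 0.05068238428943294 0.2988177114154485
```

View pics/w2z.png

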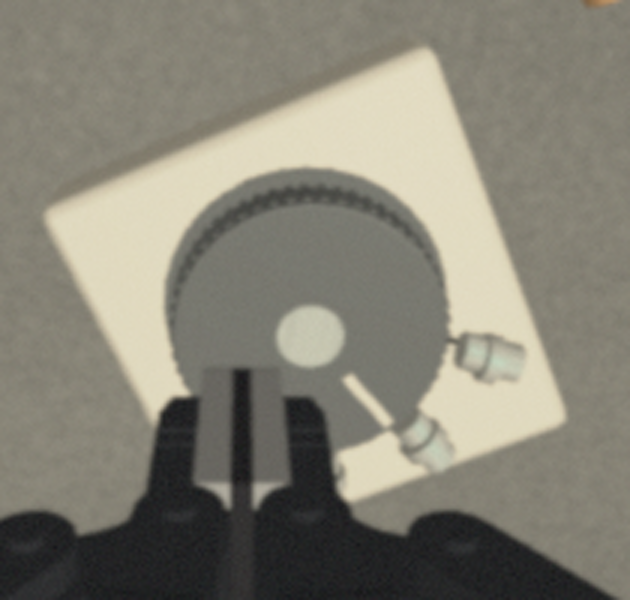

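Close crop: the dial's centre disc is at (343,232) px. The pointer bears about 0.33 rad and aims at the second inlet (also about 0.34), so the dial is at roughly 0.6 and the console yaw is about 0.045. It needs +0.6 rad clockwise. Next I press near the dial's robot-side edge and drag.

```bash
cat >> h.py <<'E'
C=np.array([.5535,.0665])
def press_pt(th): return C+.034*np.array([np.cos(th),np.sin(th)])
def F(): return r.get_obs()["wrist_force"]
def drag(a0,a1,f=7.0,n=6):
    r.reach([*press_pt(np.pi+a0),.175],down(a0))
    f0=F(); r.move_straight([*press_pt(np.pi+a0),.152],speed=.08)
    hit=r.move_straight([*press_pt(np.pi+a0),.138],speed=.008,f_stop=f)
    z=r.get_obs()["tcp_pos"][2];print("hit",hit,"z",z.round(4),"f",(F()-f0).round(2))
    for k in range(3):   # trim the press force to about f using 2 N/mm
        e=f-(F()-f0)[2]
        if abs(e)<.8: break
        z-=np.clip(e/2000,-.002,.002)*.8; r.move_straight([*press_pt(np.pi+a0),z],speed=.01)
    for a in np.linspace(a0,a1,n+1)[1:]:
        r.move_straight([*press_pt(np.pi+a),z],rot=down(a),speed=.015)
        print(round(a,2),(F()-f0).round(2),r.get_obs()["tcp_pos"].round(4))
    p=press_pt(np.pi+a1)
    r.move_straight([*p,.165],speed=.03)
    r.move_straight([p[0]-.1,p[1],.30],speed=.2)
    print("clock",r.get_obs()["clock"])
def look(n):
    c=r.camera("wrist"); u,v=proj(c,[*C,.074]).astype(int); print(u,v)
    im=c["img"]; y0=max(0,min(200,v-100));x0=max(0,min(430,u-105)); save(c,n)
    cv2.imwrite(f"pics/{n}z.png",cv2.resize(im[y0:y0+200,x0:x0+210,::-1],(630,600),interpolation=cv2.INTER_CUBIC)); print("origin",x0,y0)
    return c
E
python3 - <<'E'
from h import *
drag(.3,-.3)
look("w3")
E
```

```text
hit True z 0.1429 f [-2.45 -0.9   6.73]
0.2 [-2.13 -3.24  4.06] [0.5204 0.0593 0.1435]
0.1 [-0.67 -3.45  4.19] [0.5202 0.0624 0.1436]
0.0 [-0.5  -2.49  4.08] [0.5202 0.066  0.1437]
-0.1 [-0.89 -0.21  3.52] [0.5204 0.0701 0.1437]
-0.2 [-0.49  1.44  3.7 ] [0.5211 0.0739 0.1437]
-0.3 [-1.99  0.15  4.21] [0.5219 0.077  0.1438]
clock 10.1667
344 288
origin 239 188
```

View pics/w3z.png

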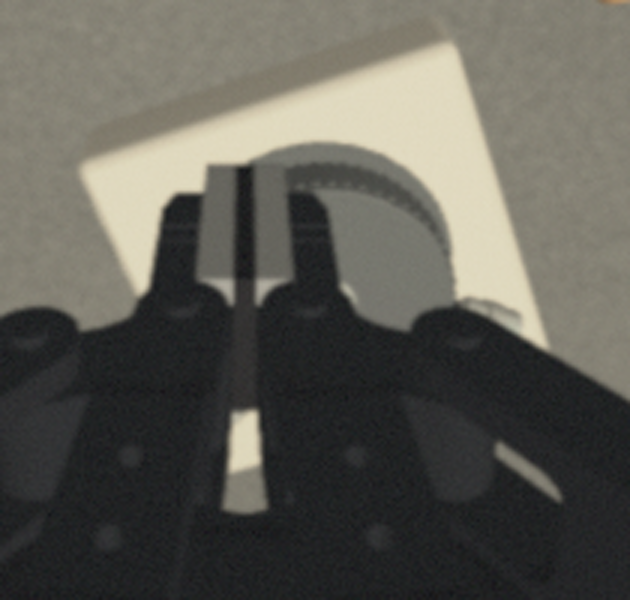

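Run:
```python
from h import *
r.reach([C[0]+.05,C[1]-.02,.30],down(0))
look("w4")
```

```text
339 131
origin 234 31
```

View pics/w4z.png

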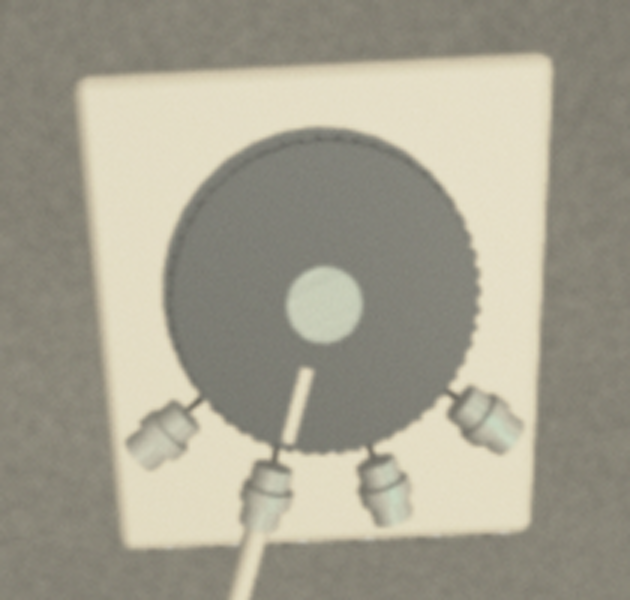

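Excellent view: the pointer runs from centre (324,305) to (290,440) and lines up with the tube inlet at (267,490). I'll check the angle in numbers, then approach the button.

Run:
```python
from h import *
c=r.camera("wrist")
g=lambda u,v,z:ray(c,234+u/3,31+v/3,z)
D=g(324,305,.074);print("C",D)
for n,u,v,z in(("ptr_end",290,440,.074),("ptr_in",307,370,.074),("in4",163,435,.052),("in3",267,492,.052),("in2",385,490,.052),("in1",487,420,.052)):
    d=g(u,v,z)-D;print(n,np.hypot(*d).round(4),np.arctan2(d[1],d[0]).round(3))
B=np.array([.486,-.277]);
r.reach([B[0]+.04,B[1],.28],down(-.5))
c=r.camera("wrist");save(c,"w5");print(proj(c,[*B,.062]),r.get_obs()["clock"])
for d in r.search_frame(c,"start_button_top"):
    e=d["extent"];print(np.round(e),round(d["p"],2),ray(c,(e[0]+e[2])/2,(e[1]+e[3])/2,.062))
```

```text
C [0.55471001 0.069028  ]
ptr_end 0.046 -0.228
ptr_in 0.0217 -0.238
in4 0.074 -0.849
in3 0.0729 -0.248
in2 0.0744 0.352
in1 0.0749 0.954
[297.76663704 147.01619587] 12.3917
[283. 133. 320. 162.] 0.94 [ 0.48821793 -0.2738909 ]
[127. 148. 164. 177.] 0.81 [ 0.4282845  -0.41450314]
[160.   0. 204.  33.] 0.81 [ 0.34477627 -0.30782955]
[434. 114. 469. 150.] 0.67 [ 0.5425706  -0.14341836]
```

View pics/w5.png

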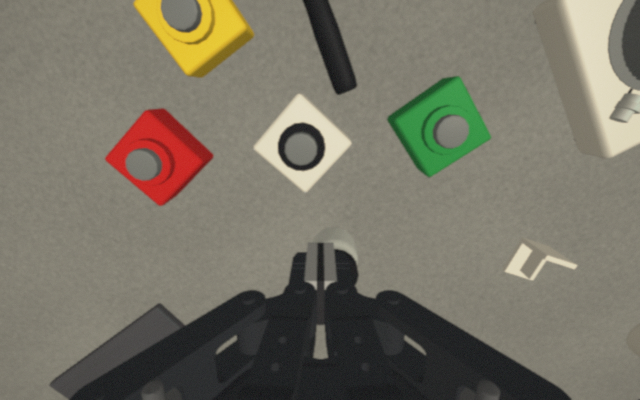

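Dial bearings: pointer at −0.233 and tube inlet at −0.248, giving a value of about 1.185, so it is clicked in. The white button with the black collar is at (301,148) px, with red (143,163), yellow (182,12) and green (452,128) around it. The jar under the fingers is lower than my travel height. Next I press the button.

Run:
```python
from h import *
B=np.array([.4882,-.2745])
r.reach([*B,.20],down(-.5)); r.move_straight([*B,.142],speed=.1)
f0=F(); 
hit=r.move_straight([*B,.120],speed=.01,f_stop=3.0); z1=r.get_obs()["tcp_pos"][2]; print("3N",hit,z1.round(4),(F()-f0).round(2))
hit=r.move_straight([*B,.118],speed=.01,f_stop=8.0); z2=r.get_obs()["tcp_pos"][2]; print("+8N",hit,z2.round(4),(F()-f0).round(2))
r.dwell(.3); print((F()-f0).round(2),r.get_obs()["tcp_pos"].round(4))
r.move_straight([*B,.16],speed=.06); r.move_straight([*B,.25],speed=.15)
r.reach([B[0]-.06,B[1],.30],down(-.5))
print(F(),r.get_obs()["clock"])
t=r.camera("top");save(t,"top1")
cv2.imwrite("pics/top1z.png",cv2.resize(t["img"][90:340,180:510,::-1],(792,600),interpolation=cv2.INTER_CUBIC))
```

```text
3N True 0.1312 [ 1.74 -0.32  3.55]
+8N True 0.1287 [-0.87 -0.2   4.6 ]
[-0.66 -0.31  5.79] [ 0.4882 -0.2745  0.1287]
[-0.04538975 -0.81048263 -0.70610502] 17.475
```

View pics/top1z.png

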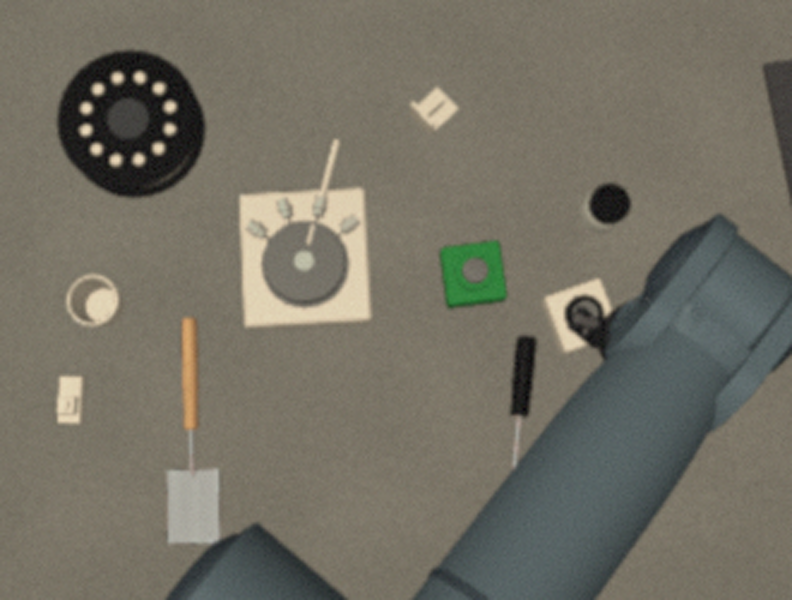

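The dial holds at the tube inlet and the bystanders are unmoved. The press reached about 6 mm, but the holding force was only 5.8 N, which is marginal for "fully in". I'll press once more, firmly enough to feel the hard stop.

Run:
```python
from h import *
B=np.array([.4882,-.2745])
r.reach([*B,.20],down(-.5)); r.move_straight([*B,.140],speed=.1); r.dwell(.3)
f0=F()
for z in (.133,.131,.129,.128,.127,.126,.125):
    r.move_straight([*B,z],speed=.01); r.dwell(.15)
    f=(F()-f0)[2]; print(z,r.get_obs()["tcp_pos"][2].round(4),f.round(2))
    if f>11: break
r.move_straight([*B,.16],speed=.06); r.move_straight([*B,.25],speed=.15)
r.reach([C[0]+.05,C[1]-.02,.30],down(0))
look("w6");r.reach([B[0]+.04,B[1],.28],down(-.5));c=r.camera("wrist");save(c,"w7")
a=cv2.imread("pics/w6z.png");b=c["img"][80:220,230:377,::-1]
cv2.imwrite("pics/fin.png",np.hstack([cv2.resize(a,(400,400)),cv2.resize(b,(400,400))]));print(r.get_obs()["clock"])
```

```text
0.133 0.1331 1.01
0.131 0.131 4.0
0.129 0.129 5.43
0.128 0.1286 7.43
0.127 0.1285 14.75
341 130
origin 236 30
26.0167
```

View pics/fin.png

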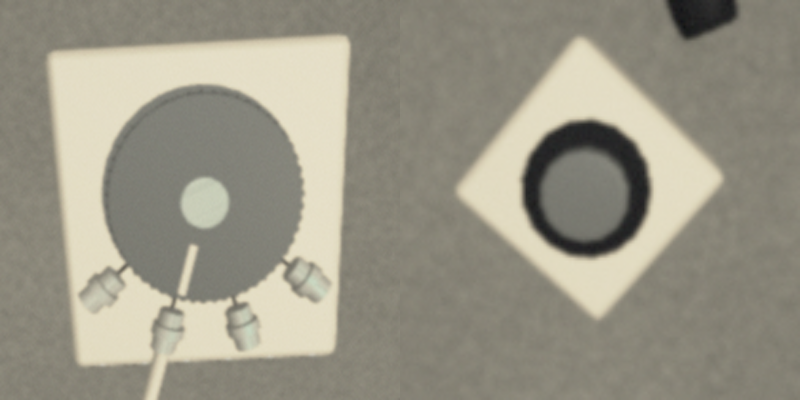

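The hard stop is confirmed at TCP z 0.1285 (14.8 N). The final crops show the dial pointer lined up with the tube inlet and the button sprung back out. Handing in.

```bash
python3 -c "
from plant import r
r.sign_off()"
```

```text
the job is handed in; nothing more can be done
```

The dial now stands at the guide tube's click, and the start button has been pushed fully in and has sprung back. I handed the job in at about 26 s on the robot clock.

- **Dial:** I pressed the closed fingertips on its top (about 7 N at first contact, about 4 N while dragging) and dragged about 0.6 rad clockwise. Afterwards the pointer bore −0.23 rad and the tube inlet −0.25, which puts the dial at about 1.19 against the click at 1.2. The last picture still shows the pointer aimed at the tube inlet.
- **Button:** I pressed it twice. The first press read about 6 mm and 5.8 N, which was marginal. The second was firm and met the hard stop, with the force rising to 14.8 N and no further travel. The last picture appears to show the button back out.
- **Surroundings:** In the top view taken after the first press, the selector and the bystanders in view looked unmoved. I did not take another top view after the second press. The robot ended clear of everything.
- **Disagreement:** The top and wrist cameras placed the dial's centre about 5 mm apart. I used the midpoint for the drag, and it held without trouble.

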